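# Clamp a laminated blank in the bench screw press

## Robot

A 6-joint arm with a two-finger parallel gripper is mounted at the origin on the work surface. World frame = base frame: x ahead of the robot, y to its left, z up, the work surface at z = 0. Lengths are in m, angles in degrees, forces in N, time in s.
With the tool pointing down it reaches from about 0.325 to 0.75 m from the base axis. Payload 7.6 kg.
Tool frame: the origin (TCP) lies at the very end of the fingers, on their centre line; the grasp point (between the pads) lies grip_depth behind it (grip_depth is the distance from the TCP to the grasp point, in m); z points along the fingers, y is the line along which they close (so a half turn about z gives the same grasp; the last joint's range is limited). The gripper opens to 85 mm and grips with 20 to 120 N. Pads are 22 mm wide; open, the fingers measure 114 mm over their backs; the gripper's body (76 mm by 85 mm) begins 54 mm behind the grasp point. The pads swing forward as they close: fully open they stand 13 mm farther back than shut.
Start: joints at [-68.199, 2.991, 80.254, -0, 96.75, -4.028], TCP at [0.229, -0.473, 0.2] pointing down, gripper open.
Joint ranges: [-166.34, 166.34], [-52.06, 124.39], [6.96, 135.62], [-60.46, 240.46], [14.63, 156.25], [-167.68, 167.68]. Speed limits (degrees/s): [147.25, 147.25, 172.46, 180, 180, 180].

## Interface

Orientations are given as [roll, pitch, yaw] about the fixed x, y, z axes, in that order (R = Rz(yaw) Ry(pitch) Rx(roll)).
In Python, from plant import * gives the robot as it stands.
- The arm moves only by the tool servo_tool, never from a script. Its argument "plan" is a list of rows, each an object of numbers: "dx", "dy", "dz": the shift along the tool's x, y, z in mm; "rx", "ry", "rz": the turn, a rotation vector about the tool's x, y, z in degrees; "hand": the opening, from 0 (shut) to 1 (fully open). A call has 1 to 8 rows; each row shifts and turns the commanded pose from where the row before left it, along the tool's axes as they then stand; what a row does not reach is not made up. A row lasts 1/10 s, in which the tool goes at most 50 mm and 8.59 degrees, less where a joint would pass 70% of its speed; a pose out of reach is approached as far as the arm can. A call is refused whole if a number of a shift passes 50 or a number of a turn 8.59, either way. A call with a gripper value outside its range is refused whole. The fingers move at their own pace and stop on an object; "grip_force" is the grip in N (left out, the last holds). Time passes only in rows, so rows that do not move let the fingers close. It gives the time, the measured TCP pose, the force and the opening at its end, in the units of the state.
- get_obs(): the state, without advancing time (a new reading comes with each control period).
- read_camera(name): name is "side" or "top"; returns the picture (420x560x3 uint8, red, green, blue); there is no depth.
- camera_model(name): a dict with "fovy" (degrees; the focal length in pixels is half the picture's height over the tangent of half this angle, whatever the lens; pixels are square), "cx", "cy" (the principal point, pixels), "position" and "rotation" of the camera in the world. Camera axes: x right, y up, looking along -z (the intrinsics and any distortion apply to the point x, -y, -z); pixel columns grow to the right and rows downward; lengths in m; the calibration is good to about 2 mm. A picture is of the moment at which its call begins. camera_model takes no time and is no camera call.
- sign_off(): hands the job in, once; it reports no verdict.
The state is a dict: "time": time; "joint_pos": joint angles; "dq": joint speeds; "joint_torque": joint torques, N m; "ee_pos": TCP position; "tool_rot": TCP orientation; "ft_force": force on the tool from outside, world axes, zero at the start; "wrist_torque": the same for the moment, N m; "finger_gap": finger opening in m.
Only numpy, scipy, OpenCV 4.12 (cv2) and the standard library are available. Lean on these libraries where they do the work, as an engineer would, in place of code of your own. Each camera call takes 0.05 s, during which the arm holds its last target. There are 200 camera calls.

## Task

Push the laminated wooden blank along the press's bed board until it is fully home against the end stop. Then wind the press's crank clockwise (seen from above) until the foot just bears on the blank, give it half a turn more, no further, let go of the crank and leave the blank clamped. Leave the bottle, the hammer and the offcut where they are.

Things in the scene. Friction and masses are not known exactly. Their poses are not given: they have to be found in the camera images.
- press: Grey C-frame bench screw press, bolted down, 170 x 330 mm base plate, 215 mm high without screw and crank. Origin: on the bench directly under the vertical screw axis. Its +y points along the bed from the open throat towards the column (the column stands 85 to 140 mm along +y); x is across. The beam's top is 218 mm above the bench.
- stop (a point): Middle of the face of the dark wooden end stop at the column end of the bed board (face 85 mm wide, across the bed), 22 mm above the bed board's surface. Same axes as the press: +y is the way the blank is pushed. Its height differs from setup to setup. The 110 mm wide bed board ends 170 mm before the screw axis.
- blank_mid (a point): Centre (half-way up) of the blank: a loose bar glued up from light and dark wooden strips, 180 mm long, 50 mm wide, 44 mm thick, 0.2 to 0.45 kg, lying along the bed board between two 14 mm high fences (2 mm play either side) that guide its far half. Its y axis runs along its length towards the stop.
- blank_end (a point): Centre of the blank's far end face, the one that must meet the stop (90 mm along +y from blank_mid).
- blank: The same blank; origin at the centre of its underside, which lies on the bed board. It starts 40 to 80 mm short of the stop. When home, its near end still stands out of the throat, 125 mm before the screw axis.
- hub (a point): Top of the crank's hub, on the screw axis; 33 mm below the height of grip_mid. It goes down with the crank.
- grip_mid (a point): Middle of the crank's grip: an upright round wooden grip, 18 mm diameter, 60 mm tall, that spins freely on its pin; 60 mm from the screw axis. It stands on a 20 mm wide steel crank arm whose top is 33 mm below this point; clear from above.
- crank (a joint): Angle of the crank in rad, growing clockwise seen from above, which winds the screw down: 16 mm per full turn, crank and grip going down with it. 0: the crank arm points along the press's -x. It stays where it is left. It needs about 8 N along the circle at the grip to turn freely, more once the foot bears on the blank.
- ram: The steel screw; goes up and down with the crank. Origin: on the screw axis at the hub's underside. Below the beam it carries the foot, a 44 mm steel disc on a preloaded spring. The foot's gap to the blank at the start differs (0.4 to 1.35 turns) and is not given. At contact the push along the circle steps up by 4 to 5 N within a few degrees; read at rest between small steps: 1 to 4 N before, 6 to 8 N soon after.
- bottle: Bystander: white plastic bottle, 56 mm diameter, 150 mm high; origin at its underside.
- mallet: Bystander: hammer with a wooden handle, 260 mm long, lying on the bench.
- offcut: Bystander: wooden offcut 110 x 45 x 22 mm; origin at its underside.
There are look-alikes about, which are no part of the job. Leave any blue or orange look-alike of the blank alone.

How it is judged (in metres and radians):
On the way, in this order (a step that is already met when the one before it is completed fails the run):
1. the blank is fully home against the stop, before the foot touches it (y of blank_end in the frame of stop above -0.003 m and contact force between blank and ram below 1 N), for 0.1 s.
2. the foot bears on the blank (contact force between blank and ram above 30 N), for 0.05 s.
At the end, for the whole second after the job is handed in: The blank is within 4 mm of the stop; the foot presses it with 139.5 to 160.5 N, which is what half a turn past first contact gives (150 N), plus or minus 0.13 turn; bottle, hammer and offcut are within 30 mm of where they started (y of blank_end in the frame of stop above -0.004 m and contact force between blank and ram between 139.5 and 160.5 N and distance of each of bottle, mallet, offcut from where it was at the start of the episode below 0.03 m); the robot touches nothing.
It fails at once if the blank is over-pressed (screw wound about 0.2 turn or more too far) (contact force between blank and ram above 167 N).
It fails at once if the bottle is moved (distance of bottle from where it was at the start of the episode above 0.03 m).
It fails at once if the hammer is moved (distance of mallet from where it was at the start of the episode above 0.03 m).
It fails at once if the offcut is moved (distance of offcut from where it was at the start of the episode above 0.03 m).
It also fails if it takes over 72 s, if anything falls off the work surface, if the arm or the gripper's body presses on something with over 40 N, if the wrist force passes 120 N, or if a joint passes its speed limit or range.

## Working session

There is one attempt and no reset: what is moved stays moved. The work goes in short steps, Python scripts to look and compute and a tool call to move; the robot and the scene stay as the last step left them, time stands still between calls to the robot, and variables do not carry over. Pictures are saved under pics/ and viewed, on a budget of 10 in all, crops included, one or two more only if the job needs it, and the job is handed in when it is done.

Besides the shell and the picture viewer there is one more tool, called after "Call:" by a JSON object that holds its "name" and its "arguments", one argument or row to a line. servo_tool: Moves the arm, as the interface text tells. Its arguments: {"type":"object","properties":{"plan":{"type":"array"},"grip_force":{"type":"number"}},"required":["plan"]}

```bash
mkdir -p pics; ls; python3 - <<'E'
from plant import *
import cv2
for n in("side","top"):
    im=read_camera(n); cv2.imwrite(f"pics/{n}0.png",im[:,:,::-1]); print(n,camera_model(n))
print(get_obs())
E
```

```text
pics
side {'fovy': 49.55469628875177, 'cx': 276.6041133126331, 'cy': 211.12617920861283, 'position': array([0.86724037, 0.66012517, 1.14589148]), 'rotation': array([ 37.3540765 ,  -0.36305919, 154.94376367])}
top {'fovy': 45.830244235187486, 'cx': 274.59073258755603, 'cy': 216.76376746095534, 'position': array([ 0.48818129, -0.00171955,  1.47142099]), 'rotation': array([  3.27357765,  -0.19756964, -88.94656312])}
{'time': 0.1, 'joint_pos': array([-6.81988786e+01,  3.02345318e+00,  8.03081459e+01,  1.01023635e-03,
        9.67517706e+01, -4.02814333e+00]), 'dq': array([ 0.05226531, -0.03906339, -0.10085149, -0.04116342, -0.03370174,
       -0.10062724]), 'joint_torque': array([ 1.14840892e-03, -3.82583857e+01, -3.60986030e+01, -9.01835278e-05,
        4.83095355e-03,  1.79939758e-05]), 'ee_pos': array([ 0.22863844, -0.4722322 ,  0.19934981]), 'tool_rot': array([-1.79916907e+02, -6.85734261e-03,  2.58293778e+01]), 'ft_force': array([ 0.55972788, -0.45190346, -0.16055017]), 'wrist_torque': array([-0.0263791 , -0.01886373, -0.04313231]), 'finger_gap': 0.08565632843398407}
```

View pics/top0.png

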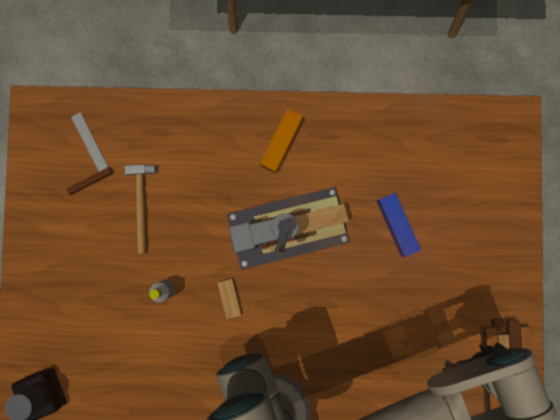

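View pics/side0.png

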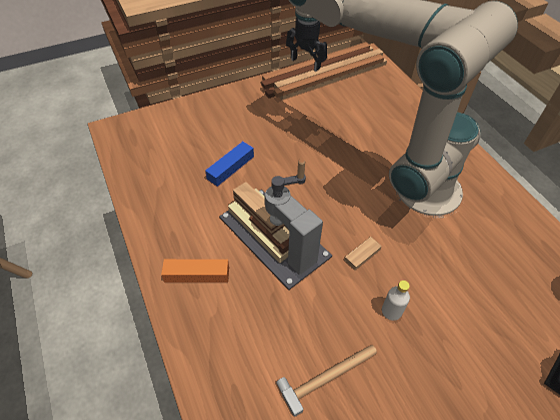

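The top view shows the press at about (290,228), with its bolts near (233,216), (333,192), (344,239) and (244,264) and the column to the left. The crank hub is near (287,225) and the grip near (282,245). Three things could be the blank:
- the orange bar at (282,140)
- the blue bar at (398,224)
- the striped light/dark bar at (325,217), lying on the bed between the fences

The striped bar fits the description. I'll confirm it in an enlarged crop.

```bash
cat > h.py <<'E'
import numpy as np, cv2
from scipy.spatial.transform import Rotation as R
from plant import *
def cam(n):
    c=camera_model(n); f=210/np.tan(np.radians(c["fovy"]/2))
    return f,c["cx"],c["cy"],np.array(c["position"]),R.from_euler("xyz",c["rotation"],degrees=True).as_matrix(),c
def ray(n,u,v):
    f,cx,cy,p,M,_=cam(n); return p,M@np.array([(u-cx)/f,-(v-cy)/f,-1])
def onplane(n,u,v,z):
    p,d=ray(n,u,v); return p+d*(z-p[2])/d[2]
def proj(n,P):
    f,cx,cy,p,M,_=cam(n); q=M.T@(np.array(P)-p); return np.array([cx+f*q[0]/-q[2], cy-f*q[1]/-q[2]])
def tri(uv1,uv2):  # top, side
    A=[];b=[]
    for n,uv in(("top",uv1),("side",uv2)):
        p,d=ray(n,*uv); d/=np.linalg.norm(d); Q=np.eye(3)-np.outer(d,d); A.append(Q);b.append(Q@p)
    x=np.linalg.lstsq(np.vstack(A),np.hstack(b),rcond=None)[0]
    return x,[np.linalg.norm(A[i]@x-b[i]) for i in(0,1)]
E
python3 - <<'E'
from h import *
print(camera_model("top").keys())
t=cv2.imread("pics/top0.png")[175:275,220:360]; s=cv2.imread("pics/side0.png")[150:290,215:340]
t=cv2.resize(t,None,fx=3,fy=3,interpolation=cv2.INTER_CUBIC); s=cv2.resize(s,None,fx=3,fy=3,interpolation=cv2.INTER_CUBIC)
o=np.zeros((420,800,3),np.uint8);o[:300,:420]=t;o[:420,422:797]=s
cv2.imwrite("pics/crop.png",cv2.convertScaleAbs(o,alpha=1.5))
for uv in((233,216),(333,192),(344,239),(244,264)): print(onplane("top",*uv,.012))
E
```

```text
dict_keys(['fovy', 'cx', 'cy', 'position', 'rotation'])
[0.57171122 0.11716547 0.012     ]
[ 0.64815444 -0.17627922  0.012     ]
[ 0.51012937 -0.21020636  0.012     ]
[0.4316518  0.08173429 0.012     ]
```

View pics/crop.png

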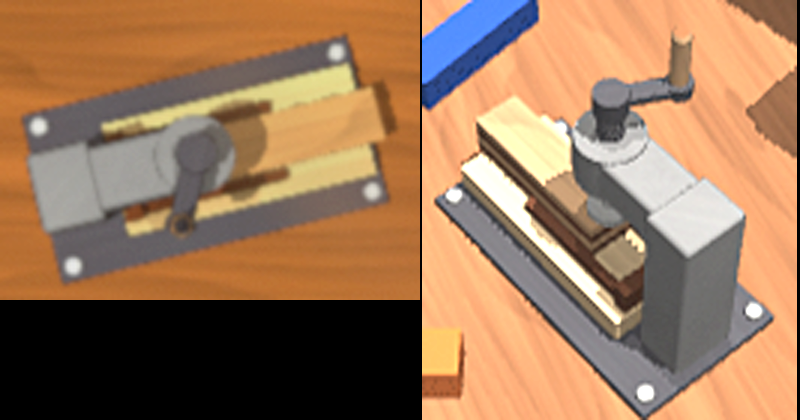

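The crop confirms it: a bar of light and dark strips on the pale bed board between dark fences, with its near top corners at about (346,204) and (349,222) in the top view. The side view shows the hub top at (278,179) and the grip top at (301,161). The foot hangs above the blank near (275,220).

```bash
python3 - <<'E'
from h import *
try: print("grip_depth",grip_depth)
except Exception as e: print(e)
T=lambda u,v:(220+u/3,175+v/3); S=lambda u,v:(215+(u-422)/3,150+v/3)
B=[]
for n,o in(("top",(215,340,180,275)),("side",None)):
    im=cv2.imread(f"pics/{n}0.png"); x0,x1,y0,y1=o or (215,340,200,290)
    h=cv2.cvtColor(im,cv2.COLOR_BGR2HSV); m=((h[:,:,1]<40)&(h[:,:,2]>(120 if n=="top" else 190))).astype(np.uint8)
    k,l,st,c=cv2.connectedComponentsWithStats(m[y0:y1,x0:x1])
    print(n,[(np.round(c[i]+[x0,y0],1).tolist(),int(st[i,4])) for i in range(1,k) if st[i,4]>4])
print("hub",tri(T(197,152),S(611,88)))
print("griptop",tri(T(181,225),S(681,34)))
print("near R",tri(T(377,88),S(517,97)), "near L",tri(T(388,140),S(477,118)))
print("bed nearR", tri(T(352,66),S(462,165))) 
E
```

```text
grip_depth 0.0187
top [([331.5, 192.0], 16), ([232.4, 216.8], 19), ([244.0, 263.0], 21)]
side [([225.6, 214.7], 9), ([325.2, 253.1], 12), ([289.0, 280.5], 16)]
hub (array([ 0.53494673, -0.03126593,  0.27449643]), [np.float64(0.0008651914605464243), np.float64(0.0008651914605463445)])
griptop (array([ 0.47706227, -0.01885743,  0.32690688]), [np.float64(0.00042440140316291275), np.float64(0.0004244014031631952)])
near R (array([ 0.58444568, -0.18666728,  0.12894135]), [np.float64(0.020505554702783587), np.float64(0.02050555470278385)]) near L (array([ 0.57593294, -0.22849979,  0.04074183]), [np.float64(0.01757830429418619), np.float64(0.017578304294185228)])
bed nearR (array([ 0.62976839, -0.1850109 ,  0.04147977]), [np.float64(0.0009659036822003018), np.float64(0.0009659036822002759)])
```

```bash
python3 - <<'E'
from h import *
T=lambda u,v:(220+u/3,175+v/3); S=lambda u,v:(215+(u-422)/3,150+v/3)
a,ea=tri(T(377,88),S(477,118)); b,eb=tri(T(388,140),S(517,97)); print("near top corners",a,ea[0],b,eb[0])
for uv in ((331.5,192.0),(232.4,216.8),(244.0,263.0)): print(onplane("top",*uv,.012)[:2])
P=[onplane("top",*uv,.012)[:2] for uv in ((331.5,192.0),(232.4,216.8))]
d=P[1]-P[0]; print("y dir deg",np.degrees(np.arctan2(d[1],d[0])))
yd=np.radians(104.5); Y=np.array([np.cos(yd),np.sin(yd)]);X=np.array([Y[1],-Y[0]])
hub=np.array([.535,-.0313])
m=(a+b)[:2]/2-hub; print("near end in press x,y",m@X,m@Y)
for uv in ((331.5,192.0),(232.4,216.8),(244.0,263.0)):
    q=onplane("top",*uv,.012)[:2]-hub; print(q@X,q@Y)
for z in(.27,.275,.28): print(z,proj("side",[*hub,z]),proj("top",[*hub,z]))
E
```

```text
near top corners [ 0.60422405 -0.20244567  0.08509443] 0.0021062547843778414 [ 0.55586627 -0.21350138  0.0826427 ] 0.0022113779548370276
[ 0.64807136 -0.17184987]
[0.56932158 0.1188751 ]
[0.43456646 0.08179813]
y dir deg 105.15622794221895
near end in press x,y -0.0006251489889428201 -0.18232446247659403
0.07427888875129074 -0.16438383082166466
0.07082919784691459 0.13679823417125467
-0.06891698205674857 0.1346422418099178
0.27 [277.62235396 180.46853259] [285.45563986 226.02801135]
0.275 [277.63830021 179.17113162] [285.50809567 225.94816582]
0.28 [277.65435633 177.86479197] [285.56099074 225.86765167]
```

Measured, in the press frame:
- The press's +y axis lies at 105° in the world, and the hub is at (0.535, -0.031, 0.275).
- The blank's top is at about z 0.084 and its near end at y = -182 mm, so it has about 57 mm to go.
- The crank angle is about 27°.

I'll turn the tool to yaw 15°, shut the gripper and move behind the blank's near end.

Call:
{"name": "servo_tool", "arguments": {
  "plan": [
    {"rz": 8, "hand": 0},
    {"rz": 2.8},
    {"dx": 46, "dy": -14},
    {"dx": 46, "dy": -14},
    {"dx": 46, "dy": -14},
    {"dx": 46, "dy": -14},
    {"dx": 46, "dy": -14},
    {"dx": 46, "dy": -14}
  ],
  "grip_force": 80
}}

```text
$.plan[0]: bad value
```

Call:
{"name": "servo_tool", "arguments": {
  "plan": [
    {"dx": 44, "dy": -13.5},
    {"dx": 44, "dy": -13.5},
    {"dx": 44, "dy": -13.5},
    {}
  ]
}}

```text
$.plan[0]: bad value
```

Call:
{"name": "servo_tool", "arguments": {
  "plan": [
    {"dx": 0, "dy": 0, "dz": 0, "rx": 0, "ry": 0, "rz": 8, "hand": 0},
    {"dx": 0, "dy": 0, "dz": 0, "rx": 0, "ry": 0, "rz": 2.8, "hand": 0},
    {"dx": 46, "dy": -14, "dz": 0, "rx": 0, "ry": 0, "rz": 0, "hand": 0},
    {"dx": 46, "dy": -14, "dz": 0, "rx": 0, "ry": 0, "rz": 0, "hand": 0},
    {"dx": 46, "dy": -14, "dz": 0, "rx": 0, "ry": 0, "rz": 0, "hand": 0},
    {"dx": 46, "dy": -14, "dz": 0, "rx": 0, "ry": 0, "rz": 0, "hand": 0},
    {"dx": 46, "dy": -14, "dz": 0, "rx": 0, "ry": 0, "rz": 0, "hand": 0}
  ],
  "grip_force": 80
}}

```text
time: 0.8
ee_pos: [0.434, -0.3439, 0.1997]
tool_rot: [-180.0, 0.0, 15.0]
ft_force: [-1.6, -0.6, 0.6]
finger_gap: 0.0001
```

Call:
{"name": "servo_tool", "arguments": {
  "plan": [
    {"dx": 44.6, "dy": -13.5, "dz": 0, "rx": 0, "ry": 0, "rz": 0, "hand": 0},
    {"dx": 44.6, "dy": -13.5, "dz": 0, "rx": 0, "ry": 0, "rz": 0, "hand": 0},
    {"dx": 44.6, "dy": -13.5, "dz": 0, "rx": 0, "ry": 0, "rz": 0, "hand": 0},
    {"dx": 44.6, "dy": -13.5, "dz": 0, "rx": 0, "ry": 0, "rz": 0, "hand": 0},
    {"dx": 0, "dy": 0, "dz": 48, "rx": 0, "ry": 0, "rz": 0, "hand": 0},
    {"dx": 0, "dy": 0, "dz": 48, "rx": 0, "ry": 0, "rz": 0, "hand": 0},
    {"dx": 0, "dy": 0, "dz": 48, "rx": 0, "ry": 0, "rz": 0, "hand": 0},
    {"dx": 0, "dy": 0, "dz": 0, "rx": 0, "ry": 0, "rz": 0, "hand": 0}
  ]
}}

```text
time: 1.6
ee_pos: [0.5863, -0.2445, 0.047]
tool_rot: [-179.4, 0.7, 15.0]
ft_force: [-1.2, 0.5, -1.3]
finger_gap: -0.0001
```

Call:
{"name": "servo_tool", "arguments": {
  "plan": [
    {"dx": 0, "dy": 0, "dz": 0, "rx": 0, "ry": 0, "rz": 0, "hand": 0},
    {"dx": 0, "dy": 0, "dz": 0, "rx": 0, "ry": 0, "rz": 0, "hand": 0}
  ]
}}

```text
time: 1.8
ee_pos: [0.5928, -0.2479, 0.0602]
tool_rot: [179.8, -0.2, 15.0]
ft_force: [-0.3, 0.0, 1.3]
finger_gap: 0.0002
```

```bash
python3 - <<'E'
from h import *
for n in("top","side"): cv2.imwrite(f"pics/{n}1.png",read_camera(n)[:,:,::-1])
t=cv2.imread("pics/top1.png")[175:275,220:360]; s=cv2.imread("pics/side1.png")[120:260,185:310]
o=np.zeros((420,800,3),np.uint8);o[:300,:420]=cv2.resize(t,None,fx=3,fy=3);o[:420,422:797]=cv2.resize(s,None,fx=3,fy=3)
cv2.imwrite("pics/crop1.png",cv2.convertScaleAbs(o,alpha=1.5)); print(get_obs()["ee_pos"],get_obs()["tool_rot"])
E
```

```text
[ 0.59272096 -0.24784477  0.05996515] [179.77509565  -0.25636344  15.01829062]
```

View pics/crop1.png

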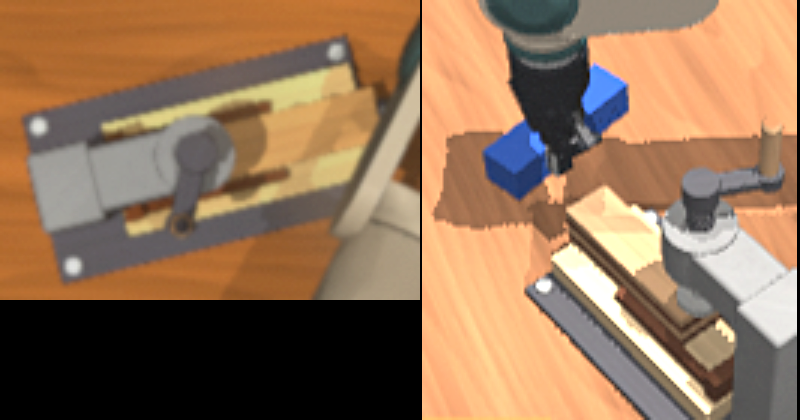

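The fingertips sit just behind the blank's near end (side crop (562,175)) and line up with its axis. I'll push now, slowing towards the end.

Call:
{"name": "servo_tool", "arguments": {
  "plan": [
    {"dx": 0, "dy": -10, "dz": 0, "rx": 0, "ry": 0, "rz": 0, "hand": 0},
    {"dx": 0, "dy": -10, "dz": 0, "rx": 0, "ry": 0, "rz": 0, "hand": 0},
    {"dx": 0, "dy": -10, "dz": 0, "rx": 0, "ry": 0, "rz": 0, "hand": 0},
    {"dx": 0, "dy": -8, "dz": 0, "rx": 0, "ry": 0, "rz": 0, "hand": 0},
    {"dx": 0, "dy": -8, "dz": 0, "rx": 0, "ry": 0, "rz": 0, "hand": 0},
    {"dx": 0, "dy": -8, "dz": 0, "rx": 0, "ry": 0, "rz": 0, "hand": 0},
    {"dx": 0, "dy": -8, "dz": 0, "rx": 0, "ry": 0, "rz": 0, "hand": 0},
    {"dx": 0, "dy": -8, "dz": 0, "rx": 0, "ry": 0, "rz": 0, "hand": 0}
  ]
}}

```text
time: 2.7
ee_pos: [0.5729, -0.179, 0.0563]
tool_rot: [180.0, -0.0, 15.0]
ft_force: [0.5, -3.0, 0.4]
finger_gap: -0.0004
```

Call:
{"name": "servo_tool", "arguments": {
  "plan": [
    {"dx": 0, "dy": -3, "dz": 0, "rx": 0, "ry": 0, "rz": 0, "hand": 0},
    {"dx": 0, "dy": -3, "dz": 0, "rx": 0, "ry": 0, "rz": 0, "hand": 0},
    {"dx": 0, "dy": 0, "dz": 0, "rx": 0, "ry": 0, "rz": 0, "hand": 0}
  ]
}}

```text
time: 3.0
ee_pos: [0.5713, -0.1731, 0.0562]
tool_rot: [-180.0, -0.0, 15.0]
ft_force: [0.4, -0.1, 1.0]
finger_gap: -0.0003
```

Call:
{"name": "servo_tool", "arguments": {
  "plan": [
    {"dx": 0, "dy": -2, "dz": 0, "rx": 0, "ry": 0, "rz": 0, "hand": 0},
    {"dx": 0, "dy": -2, "dz": 0, "rx": 0, "ry": 0, "rz": 0, "hand": 0},
    {"dx": 0, "dy": 0, "dz": 0, "rx": 0, "ry": 0, "rz": 0, "hand": 0}
  ]
}}

```text
time: 3.3
ee_pos: [0.5703, -0.1696, 0.0562]
tool_rot: [180.0, -0.0, 15.0]
ft_force: [0.5, -2.1, 1.1]
finger_gap: -0.0001
```

Call:
{"name": "servo_tool", "arguments": {
  "plan": [
    {"dx": 0, "dy": -1.5, "dz": 0, "rx": 0, "ry": 0, "rz": 0, "hand": 0},
    {"dx": 0, "dy": -0.5, "dz": 0, "rx": 0, "ry": 0, "rz": 0, "hand": 0},
    {"dx": 0, "dy": 0, "dz": 0, "rx": 0, "ry": 0, "rz": 0, "hand": 0}
  ]
}}

```text
time: 3.6
ee_pos: [0.5698, -0.1677, 0.0562]
tool_rot: [180.0, -0.0, 15.0]
ft_force: [1.5, -2.9, 1.7]
finger_gap: 0.0
```

Call:
{"name": "servo_tool", "arguments": {
  "plan": [
    {"dx": 0, "dy": -1.5, "dz": 0, "rx": 0, "ry": 0, "rz": 0, "hand": 0},
    {"dx": 0, "dy": -0.5, "dz": 0, "rx": 0, "ry": 0, "rz": 0, "hand": 0},
    {"dx": 0, "dy": 0, "dz": 0, "rx": 0, "ry": 0, "rz": 0, "hand": 0}
  ]
}}

```text
time: 3.9
ee_pos: [0.5693, -0.1657, 0.0562]
tool_rot: [180.0, -0.0, 15.0]
ft_force: [1.0, -2.9, 1.5]
finger_gap: 0.0003
```

Call:
{"name": "servo_tool", "arguments": {
  "plan": [
    {"dx": 0, "dy": -1.5, "dz": 0, "rx": 0, "ry": 0, "rz": 0, "hand": 0},
    {"dx": 0, "dy": 0, "dz": 0, "rx": 0, "ry": 0, "rz": 0, "hand": 0}
  ]
}}

```text
time: 4.1
ee_pos: [0.5689, -0.1642, 0.0562]
tool_rot: [180.0, -0.0, 15.0]
ft_force: [1.9, -2.3, 1.3]
finger_gap: 0.0001
```

Call:
{"name": "servo_tool", "arguments": {
  "plan": [
    {"dx": 0, "dy": -1.5, "dz": 0, "rx": 0, "ry": 0, "rz": 0, "hand": 0},
    {"dx": 0, "dy": 0, "dz": 0, "rx": 0, "ry": 0, "rz": 0, "hand": 0}
  ]
}}

```text
time: 4.3
ee_pos: [0.5685, -0.1627, 0.0562]
tool_rot: [180.0, -0.0, 15.0]
ft_force: [1.1, -2.7, 1.6]
finger_gap: -0.0
```

Call:
{"name": "servo_tool", "arguments": {
  "plan": [
    {"dx": 0, "dy": -1.5, "dz": 0, "rx": 0, "ry": 0, "rz": 0, "hand": 0},
    {"dx": 0, "dy": 0, "dz": 0, "rx": 0, "ry": 0, "rz": 0, "hand": 0}
  ]
}}

```text
time: 4.5
ee_pos: [0.5681, -0.1613, 0.0561]
tool_rot: [180.0, -0.0, 15.0]
ft_force: [1.7, -2.5, 2.2]
finger_gap: -0.0
```

Call:
{"name": "servo_tool", "arguments": {
  "plan": [
    {"dx": 0, "dy": -1.5, "dz": 0, "rx": 0, "ry": 0, "rz": 0, "hand": 0},
    {"dx": 0, "dy": 0, "dz": 0, "rx": 0, "ry": 0, "rz": 0, "hand": 0}
  ]
}}

```text
time: 4.7
ee_pos: [0.5677, -0.1598, 0.0562]
tool_rot: [180.0, -0.0, 15.0]
ft_force: [0.8, -3.0, 1.5]
finger_gap: -0.0001
```

```bash
python3 - <<'E'
from h import *
for n in("top","side"): cv2.imwrite(f"pics/{n}2.png",read_camera(n)[:,:,::-1])
t=cv2.imread("pics/top2.png")[175:275,220:360]; s=cv2.imread("pics/side2.png")[150:290,215:340]
o=np.zeros((420,800,3),np.uint8);o[:300,:420]=cv2.resize(t,None,fx=3,fy=3);o[:420,422:797]=cv2.resize(s,None,fx=3,fy=3)
cv2.imwrite("pics/crop2.png",cv2.convertScaleAbs(o,alpha=1.5)); print(get_obs()["ee_pos"],get_obs()["ft_force"])
E
```

```text
[ 0.56768402 -0.15986143  0.05614864] [ 0.09011476 -3.22497173  0.68382407]
```

View pics/crop2.png

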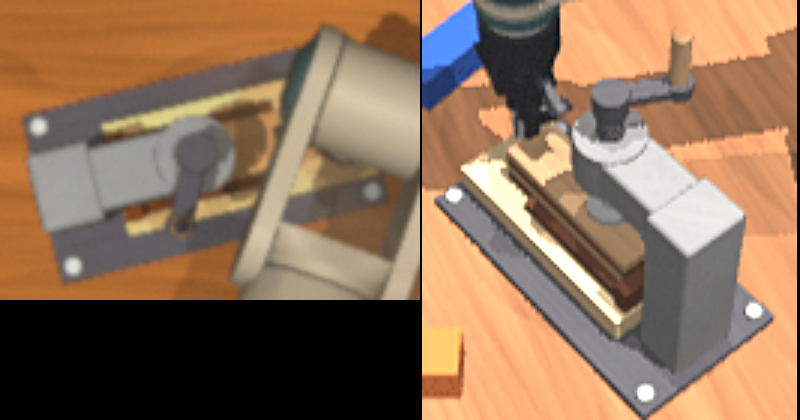

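The blank has slid in. Its near-left top corner is now at side crop (510,150), and the force is still only friction, about 3 N. I'll compute where that corner stands and continue in small steps.

```bash
python3 - <<'E'
from h import *
X=np.array([.966,.259]);Y=np.array([-.259,.966]);hub=np.array([.535,-.0313])
for uv in((244.3,200),(233.3,189.3)):
    q=onplane("side",*uv,.084)[:2]-hub; print(q@X,q@Y)
E
```

```text
0.020395573005572265 -0.1280662028865645
0.020623209787292866 -0.18261581856137044
```

Call:
{"name": "servo_tool", "arguments": {
  "plan": [
    {"dx": 0, "dy": -1.5, "dz": 0, "rx": 0, "ry": 0, "rz": 0, "hand": 0},
    {"dx": 0, "dy": 0, "dz": 0, "rx": 0, "ry": 0, "rz": 0, "hand": 0}
  ]
}}

```text
time: 5.0
ee_pos: [0.5673, -0.1584, 0.0561]
tool_rot: [180.0, -0.0, 15.0]
ft_force: [2.1, -3.2, 1.1]
finger_gap: -0.0004
```

Call:
{"name": "servo_tool", "arguments": {
  "plan": [
    {"dx": 0, "dy": -1.5, "dz": 0, "rx": 0, "ry": 0, "rz": 0, "hand": 0},
    {"dx": 0, "dy": 0, "dz": 0, "rx": 0, "ry": 0, "rz": 0, "hand": 0}
  ]
}}

```text
time: 5.2
ee_pos: [0.5671, -0.1576, 0.0562]
tool_rot: [179.9, -0.0, 15.0]
ft_force: [2.5, -5.5, 1.7]
finger_gap: -0.0
```

Call:
{"name": "servo_tool", "arguments": {
  "plan": [
    {"dx": 0, "dy": -1, "dz": 0, "rx": 0, "ry": 0, "rz": 0, "hand": 0},
    {"dx": 0, "dy": 0, "dz": 0, "rx": 0, "ry": 0, "rz": 0, "hand": 0}
  ]
}}

```text
time: 5.4
ee_pos: [0.5671, -0.1576, 0.0563]
tool_rot: [179.8, -0.0, 15.0]
ft_force: [3.8, -9.9, -0.5]
finger_gap: 0.0003
```

Call:
{"name": "servo_tool", "arguments": {
  "plan": [
    {"dx": 0, "dy": -1, "dz": 0, "rx": 0, "ry": 0, "rz": 0, "hand": 0},
    {"dx": 0, "dy": 0, "dz": 0, "rx": 0, "ry": 0, "rz": 0, "hand": 0},
    {"dx": 0, "dy": 0, "dz": 0, "rx": 0, "ry": 0, "rz": 0, "hand": 0}
  ]
}}

```text
time: 5.7
ee_pos: [0.5672, -0.1575, 0.0566]
tool_rot: [179.7, -0.1, 15.0]
ft_force: [4.4, -12.4, -0.4]
finger_gap: -0.0003
```

The blank is home: the force rises to about 13 N with no further motion. I'll back off and rise clear.

Call:
{"name": "servo_tool", "arguments": {
  "plan": [
    {"dx": 0, "dy": 15, "dz": 0, "rx": 0, "ry": 0, "rz": 0, "hand": 0},
    {"dx": 0, "dy": 15, "dz": 0, "rx": 0, "ry": 0, "rz": 0, "hand": 0},
    {"dx": 0, "dy": 0, "dz": -45, "rx": 0, "ry": 0, "rz": 0, "hand": 0},
    {"dx": 0, "dy": 0, "dz": -45, "rx": 0, "ry": 0, "rz": 0, "hand": 0},
    {"dx": 0, "dy": 0, "dz": -45, "rx": 0, "ry": 0, "rz": 0, "hand": 0},
    {"dx": 0, "dy": 0, "dz": -45, "rx": 0, "ry": 0, "rz": 0, "hand": 0},
    {"dx": 0, "dy": 0, "dz": -45, "rx": 0, "ry": 0, "rz": 0, "hand": 0},
    {"dx": 0, "dy": 0, "dz": -45, "rx": 0, "ry": 0, "rz": 0, "hand": 0}
  ]
}}

```text
time: 6.5
ee_pos: [0.5738, -0.1842, 0.3275]
tool_rot: [-179.9, 0.0, 15.1]
ft_force: [1.2, -0.2, 0.6]
finger_gap: -0.0002
```

Call:
{"name": "servo_tool", "arguments": {
  "plan": [
    {"dx": 0, "dy": 0, "dz": -45, "rx": 0, "ry": 0, "rz": 0, "hand": 1},
    {"dx": 0, "dy": 0, "dz": 0, "rx": 0, "ry": 0, "rz": 0, "hand": 1},
    {"dx": 0, "dy": 0, "dz": 0, "rx": 0, "ry": 0, "rz": 0, "hand": 1},
    {"dx": 0, "dy": 0, "dz": 0, "rx": 0, "ry": 0, "rz": 0, "hand": 1}
  ]
}}

```text
time: 6.9
ee_pos: [0.5741, -0.1843, 0.3688]
tool_rot: [-179.9, 0.2, 15.0]
ft_force: [-0.5, -0.3, -0.3]
finger_gap: 0.0581
```

```bash
python3 - <<'E'
from h import *
for n in("top","side"): cv2.imwrite(f"pics/{n}3.png",read_camera(n)[:,:,::-1])
X=np.array([.966,.259]);Y=np.array([-.259,.966]);g=np.array([.4771,-.0189])
e=np.array(get_obs()["ee_pos"]); q=g-e[:2]; print(e,"tool dx,dy mm",q@X*1e3,-q@Y*1e3)
s=cv2.imread("pics/side3.png")[130:280,215:340]
cv2.imwrite("pics/crop3.png",cv2.resize(cv2.convertScaleAbs(s,alpha=1.4),None,fx=4,fy=4,interpolation=cv2.INTER_CUBIC))
E
```

```text
[ 0.57396658 -0.18413869  0.36880642] tool dx,dy mm -50.77630047545824 -184.7090165267554
```

View pics/crop3.png

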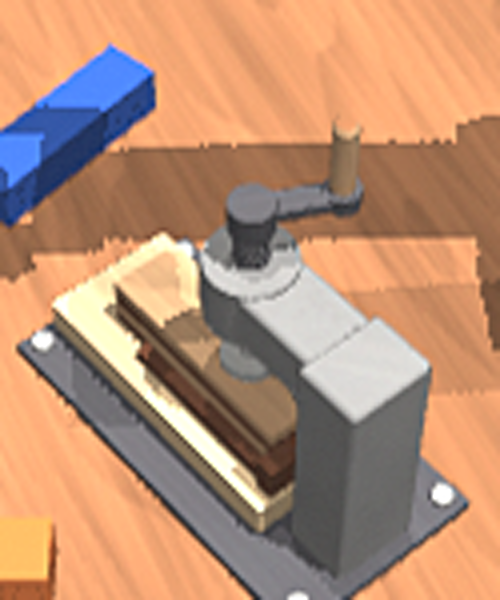

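The blank is home, with its near-left top corner at crop (117,290). The crank is untouched: grip top at crop (347,127), foot underside at about (245,380) above the blank. I'll check the grip height and get a rough foot gap.

```bash
python3 - <<'E'
from h import *
for z in(.085,.09,.095,.1,.105,.11): print("foot",z,proj("side",[.535+.0095,-.031+.0198,z])[1])
for z in(.27,.325,.33,.335,.34): print("grip",z,proj("side",[.4771,-.0189,z]))
E
```

```text
foot 0.085 229.26284651154378
foot 0.09 228.24982883815895
foot 0.095 227.23055594292026
foot 0.1 226.2049697089069
foot 0.105 225.1730112970136
foot 0.11 224.13462113469743
grip 0.27 [300.05163145 176.66649612]
grip 0.325 [301.10253619 161.84975201]
grip 0.33 [301.20213275 160.44553643]
grip 0.335 [301.3024372  159.03134031]
grip 0.34 [301.40345712 157.60705687]
```

Call:
{"name": "servo_tool", "arguments": {
  "plan": [
    {"dx": -12.7, "dy": -46, "dz": 0, "rx": 0, "ry": 0, "rz": 0, "hand": 1},
    {"dx": -12.7, "dy": -46, "dz": 0, "rx": 0, "ry": 0, "rz": 0, "hand": 1},
    {"dx": -12.7, "dy": -46, "dz": 0, "rx": 0, "ry": 0, "rz": 0, "hand": 1},
    {"dx": -12.7, "dy": -46, "dz": 0, "rx": 0, "ry": 0, "rz": 0, "hand": 1},
    {"dx": 0, "dy": -0.7, "dz": 0, "rx": 0, "ry": 0, "rz": 0, "hand": 1},
    {"dx": 0, "dy": 0, "dz": 0, "rx": 0, "ry": 0, "rz": 0, "hand": 1},
    {"dx": 0, "dy": 0, "dz": 0, "rx": 0, "ry": 0, "rz": 0, "hand": 1}
  ]
}}

```text
time: 7.7
ee_pos: [0.4774, -0.0195, 0.3702]
tool_rot: [-180.0, 0.1, 15.0]
ft_force: [0.9, -0.4, 1.3]
finger_gap: 0.0858
```

Call:
{"name": "servo_tool", "arguments": {
  "plan": [
    {"dx": 0, "dy": 0, "dz": 20, "rx": 0, "ry": 0, "rz": 0, "hand": 1},
    {"dx": 0, "dy": 0, "dz": 20, "rx": 0, "ry": 0, "rz": 0, "hand": 1},
    {"dx": 0, "dy": 0, "dz": 20, "rx": 0, "ry": 0, "rz": 0, "hand": 1},
    {"dx": 0, "dy": 0, "dz": 15, "rx": 0, "ry": 0, "rz": 0, "hand": 1},
    {"dx": 0, "dy": 0, "dz": 8, "rx": 0, "ry": 0, "rz": 0, "hand": 1},
    {"dx": 0, "dy": 0, "dz": 0, "rx": 0, "ry": 0, "rz": 0, "hand": 1}
  ]
}}

```text
time: 8.3
ee_pos: [0.4771, -0.0196, 0.2865]
tool_rot: [-179.9, 0.2, 15.0]
ft_force: [-0.6, -0.4, 0.8]
finger_gap: 0.0854
```

Call:
{"name": "servo_tool", "arguments": {
  "plan": [
    {"dx": 0, "dy": 0, "dz": 0, "rx": 0, "ry": 0, "rz": 0, "hand": 0},
    {"dx": 0, "dy": 0, "dz": 0, "rx": 0, "ry": 0, "rz": 0, "hand": 0},
    {"dx": 0, "dy": 0, "dz": 0, "rx": 0, "ry": 0, "rz": 0, "hand": 0},
    {"dx": 0, "dy": 0, "dz": 0, "rx": 0, "ry": 0, "rz": 0, "hand": 0},
    {"dx": 0, "dy": 0, "dz": 0, "rx": 0, "ry": 0, "rz": 0, "hand": 0},
    {"dx": 0, "dy": 0, "dz": 0, "rx": 0, "ry": 0, "rz": 0, "hand": 0},
    {"dx": 0, "dy": 0, "dz": 0, "rx": 0, "ry": 0, "rz": 0, "hand": 0}
  ],
  "grip_force": 80
}}

```text
time: 9.0
ee_pos: [0.4772, -0.0184, 0.2888]
tool_rot: [-180.0, -0.1, 15.1]
ft_force: [-1.6, 4.1, 4.9]
finger_gap: 0.0133
```

```bash
python3 - <<'E'
from h import *
for n in("top","side"): cv2.imwrite(f"pics/{n}4.png",read_camera(n)[:,:,::-1])
s=cv2.imread("pics/side4.png")[130:280,215:340]
cv2.imwrite("pics/crop4.png",cv2.resize(cv2.convertScaleAbs(s,alpha=1.4),None,fx=4,fy=4,interpolation=cv2.INTER_CUBIC)); print(get_obs())
E
```

```text
{'time': 9.1, 'joint_pos': array([-6.66779686e+00, -4.85882570e+00,  7.79909966e+01,  4.65565333e-02,
        1.06817527e+02,  6.82715333e+01]), 'dq': array([-0.12123273,  0.03476919, -0.08535822, -0.02291184,  0.00471736,
       -0.01375072]), 'joint_torque': array([-2.20292576e+00, -2.97119790e+01, -3.39011121e+01, -1.20517552e+00,
       -7.30321426e-01,  3.77887845e-03]), 'ee_pos': array([ 0.47722901, -0.01839439,  0.28879385]), 'tool_rot': array([-1.79977236e+02, -6.32266537e-02,  1.50741468e+01]), 'ft_force': array([-2.22519267,  4.64172504,  4.31769509]), 'wrist_torque': array([0.82757528, 0.40190689, 0.06853941]), 'finger_gap': 0.013312780005077789}
```

View pics/crop4.png

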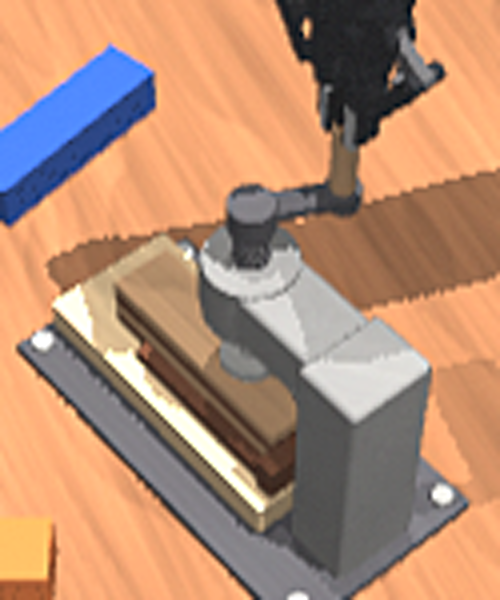

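The side view shows the fingers on the grip at about crop (347,140), with much of the grip visible below. The finger gap reads 13 mm rather than 18. I'll check the geometry before turning.

```bash
python3 - <<'E'
from h import *
print("tip@push px (seen 231.7,178.3)",proj("side",[.5927,-.2478,.060]))
for z in (.2888,.3075): print("tip now crop",(proj("side",[.4772,-.0184,z])-[215,130])*4,(proj("side",[.4772-.0028,-.0184+.0105,z])-[215,130])*4)
a=cv2.imread("pics/side4.png")[130:190,280:325];b=cv2.imread("pics/side3.png")[130:190,280:325];t=cv2.imread("pics/top4.png")[210:270,250:310]
f=lambda i:cv2.resize(cv2.convertScaleAbs(i,alpha=1.8),None,fx=6,fy=6,interpolation=cv2.INTER_CUBIC)
cv2.imwrite("pics/crop5.png",np.hstack([f(a),f(b)]))
E
```

```text
tip@push px (seen 231.7,178.3) [231.27330968 183.20145831]
tip now crop [341.82326384 167.49237242] [353.29224002 177.32512328]
tip now crop [343.2565113  147.33217916] [354.88203641 157.20460065]
```

View pics/crop5.png

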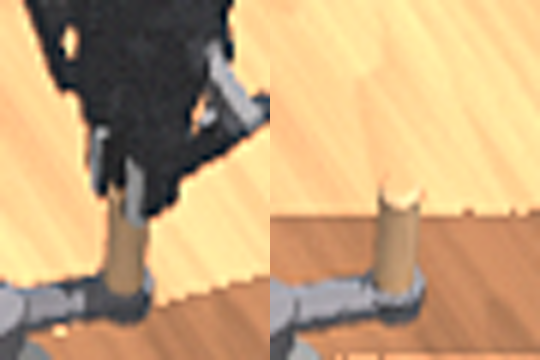

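The pads' tips (left crop (98,190) and (135,225)) only overlap the top of the grip, at about row 185. The 13 mm gap and the upward reaction agree with that. I'll reopen, go 12 mm lower and regrip.

Call:
{"name": "servo_tool", "arguments": {
  "plan": [
    {"dx": 0, "dy": 0, "dz": 0, "rx": 0, "ry": 0, "rz": 0, "hand": 0.7},
    {"dx": 0, "dy": 0, "dz": 0, "rx": 0, "ry": 0, "rz": 0, "hand": 0.7},
    {"dx": 0, "dy": 0, "dz": 0, "rx": 0, "ry": 0, "rz": 0, "hand": 0.7},
    {"dx": 0, "dy": 0, "dz": 6, "rx": 0, "ry": 0, "rz": 0, "hand": 0.7},
    {"dx": 0, "dy": 0, "dz": 4, "rx": 0, "ry": 0, "rz": 0, "hand": 0.7},
    {"dx": 0, "dy": 0, "dz": 2, "rx": 0, "ry": 0, "rz": 0, "hand": 0.7},
    {"dx": 0, "dy": 0, "dz": 0, "rx": 0, "ry": 0, "rz": 0, "hand": 0.7}
  ]
}}

```text
time: 9.8
ee_pos: [0.477, -0.0189, 0.2755]
tool_rot: [-180.0, 0.1, 15.0]
ft_force: [-0.1, -0.8, -0.4]
finger_gap: 0.0594
```

Call:
{"name": "servo_tool", "arguments": {
  "plan": [
    {"dx": 0, "dy": 0, "dz": 0, "rx": 0, "ry": 0, "rz": 0, "hand": 0},
    {"dx": 0, "dy": 0, "dz": 0, "rx": 0, "ry": 0, "rz": 0, "hand": 0},
    {"dx": 0, "dy": 0, "dz": 0, "rx": 0, "ry": 0, "rz": 0, "hand": 0},
    {"dx": 0, "dy": 0, "dz": 0, "rx": 0, "ry": 0, "rz": 0, "hand": 0},
    {"dx": 0, "dy": 0, "dz": 0, "rx": 0, "ry": 0, "rz": 0, "hand": 0},
    {"dx": 0, "dy": 0, "dz": 0, "rx": 0, "ry": 0, "rz": 0, "hand": 0},
    {"dx": 0, "dy": 0, "dz": 0, "rx": 0, "ry": 0, "rz": 0, "hand": 0}
  ],
  "grip_force": 60
}}

```text
time: 10.5
ee_pos: [0.4772, -0.0185, 0.2766]
tool_rot: [-180.0, -0.0, 15.1]
ft_force: [-2.9, 4.9, 4.5]
finger_gap: 0.0157
```

```bash
python3 - <<'E'
from h import *
cv2.imwrite(f"pics/side6.png",read_camera("side")[:,:,::-1]);cv2.imwrite(f"pics/top6.png",read_camera("top")[:,:,::-1])
print({k:np.round(v,3) for k,v in get_obs().items()})
a=cv2.imread("pics/side6.png")[120:200,255:325];t=cv2.imread("pics/top6.png")[200:280,250:320]
f=lambda i:cv2.resize(cv2.convertScaleAbs(i,alpha=1.6),None,fx=5.5,fy=5.5,interpolation=cv2.INTER_CUBIC)
cv2.imwrite("pics/crop6.png",np.hstack([f(a),f(t)]))
E
```

```text
{'time': np.float64(10.6), 'joint_pos': array([-6.67600e+00, -4.98100e+00,  7.94920e+01,  3.60000e-02,
        1.05461e+02,  6.82730e+01]), 'dq': array([-0.054, -0.003,  0.049, -0.03 , -0.095,  0.113]), 'joint_torque': array([-2.194e+00, -2.997e+01, -3.441e+01, -1.180e+00, -8.430e-01,
        4.000e-03]), 'ee_pos': array([ 0.477, -0.019,  0.277]), 'tool_rot': array([-1.79978e+02, -3.90000e-02,  1.50600e+01]), 'ft_force': array([-1.911,  5.5  ,  4.669]), 'wrist_torque': array([0.829, 0.401, 0.026]), 'finger_gap': np.float64(0.016)}
```

View pics/crop6.png

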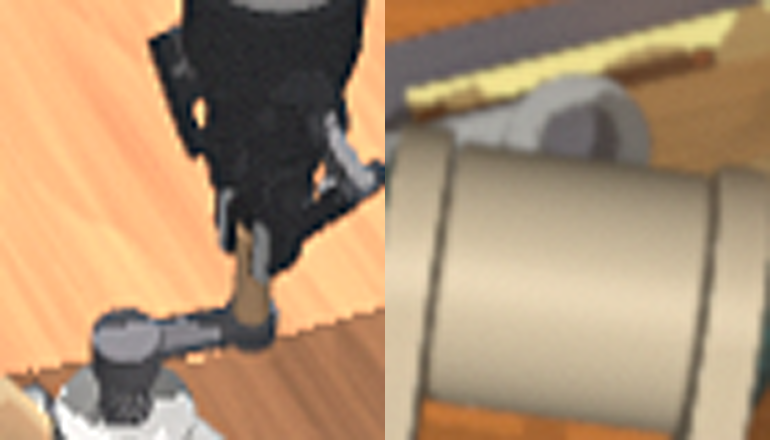

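The gap changes with grip force (13.3 mm at 80 N, 15.7 mm at 60 N), so the pads are soft and the grip is held well; the fingers now cover its upper half. I'll work out the winding rows.

```bash
cat >> h.py <<'E'
def rows(p0,p1,st):
    a=np.radians(np.arange(p0,p1+1e-6,st)); x=np.round(-60*np.cos(a),1); y=np.round(-60*np.sin(a),1)
    for i in range(len(a)-1): print(f"{np.degrees(a[i+1]):.1f}: dx {x[i+1]-x[i]:.1f} dy {y[i+1]-y[i]:.1f}")
E
python3 -c "
from h import *
rows(27,147,7.5)"
```

```text
34.5: dx 4.1 dy -6.8
42.0: dx 4.8 dy -6.1
49.5: dx 5.6 dy -5.5
57.0: dx 6.3 dy -4.7
64.5: dx 6.9 dy -3.9
72.0: dx 7.3 dy -2.9
79.5: dx 7.6 dy -1.9
87.0: dx 7.8 dy -0.9
94.5: dx 7.8 dy 0.1
102.0: dx 7.8 dy 1.1
109.5: dx 7.5 dy 2.1
117.0: dx 7.2 dy 3.1
124.5: dx 6.8 dy 4.1
132.0: dx 6.1 dy 4.8
139.5: dx 5.5 dy 5.6
147.0: dx 4.7 dy 6.3
```

Call:
{"name": "servo_tool", "arguments": {
  "plan": [
    {"dx": 4.1, "dy": -6.8, "dz": 0.33, "rx": 0, "ry": 0, "rz": 0, "hand": 0},
    {"dx": 4.8, "dy": -6.1, "dz": 0.33, "rx": 0, "ry": 0, "rz": 0, "hand": 0},
    {"dx": 5.6, "dy": -5.5, "dz": 0.33, "rx": 0, "ry": 0, "rz": 0, "hand": 0},
    {"dx": 6.3, "dy": -4.7, "dz": 0.33, "rx": 0, "ry": 0, "rz": 0, "hand": 0},
    {"dx": 0, "dy": 0, "dz": 0, "rx": 0, "ry": 0, "rz": 0, "hand": 0},
    {"dx": 0, "dy": 0, "dz": 0, "rx": 0, "ry": 0, "rz": 0, "hand": 0}
  ]
}}

```text
time: 11.2
ee_pos: [0.4906, 0.009, 0.2752]
tool_rot: [-180.0, 0.1, 15.0]
ft_force: [-7.9, 3.7, 6.3]
finger_gap: 0.0157
```

Call:
{"name": "servo_tool", "arguments": {
  "plan": [
    {"dx": 6.9, "dy": -3.9, "dz": 0.33, "rx": 0, "ry": 0, "rz": 0, "hand": 0},
    {"dx": 7.3, "dy": -2.9, "dz": 0.33, "rx": 0, "ry": 0, "rz": 0, "hand": 0},
    {"dx": 7.6, "dy": -1.9, "dz": 0.33, "rx": 0, "ry": 0, "rz": 0, "hand": 0},
    {"dx": 7.8, "dy": -0.9, "dz": 0.33, "rx": 0, "ry": 0, "rz": 0, "hand": 0},
    {"dx": 0, "dy": 0, "dz": 0, "rx": 0, "ry": 0, "rz": 0, "hand": 0},
    {"dx": 0, "dy": 0, "dz": 0, "rx": 0, "ry": 0, "rz": 0, "hand": 0}
  ]
}}

```text
time: 11.8
ee_pos: [0.5172, 0.0269, 0.2739]
tool_rot: [-179.9, -0.0, 15.1]
ft_force: [-4.0, 7.5, 5.2]
finger_gap: 0.0154
```

Tangential resistance at rest is 2.6 N, then 1.9 N, with about 8 N radial outward. I'll add 1 mm outward and carry on.

Call:
{"name": "servo_tool", "arguments": {
  "plan": [
    {"dx": 7.8, "dy": -0.9, "dz": 0.33, "rx": 0, "ry": 0, "rz": 0, "hand": 0},
    {"dx": 7.8, "dy": 1.1, "dz": 0.33, "rx": 0, "ry": 0, "rz": 0, "hand": 0},
    {"dx": 7.5, "dy": 2.1, "dz": 0.33, "rx": 0, "ry": 0, "rz": 0, "hand": 0},
    {"dx": 7.2, "dy": 3.1, "dz": 0.33, "rx": 0, "ry": 0, "rz": 0, "hand": 0},
    {"dx": 0, "dy": 0, "dz": 0, "rx": 0, "ry": 0, "rz": 0, "hand": 0},
    {"dx": 0, "dy": 0, "dz": 0, "rx": 0, "ry": 0, "rz": 0, "hand": 0}
  ]
}}

```text
time: 12.4
ee_pos: [0.5485, 0.0288, 0.2725]
tool_rot: [180.0, -0.1, 15.1]
ft_force: [-0.8, 4.3, 5.2]
finger_gap: 0.0156
```

Call:
{"name": "servo_tool", "arguments": {
  "plan": [
    {"dx": 6.8, "dy": 4.1, "dz": 0.33, "rx": 0, "ry": 0, "rz": 0, "hand": 0},
    {"dx": 6.1, "dy": 4.8, "dz": 0.33, "rx": 0, "ry": 0, "rz": 0, "hand": 0},
    {"dx": 5.5, "dy": 5.6, "dz": 0.33, "rx": 0, "ry": 0, "rz": 0, "hand": 0},
    {"dx": 4.7, "dy": 6.3, "dz": 0.33, "rx": 0, "ry": 0, "rz": 0, "hand": 0},
    {"dx": 0, "dy": 0, "dz": 0, "rx": 0, "ry": 0, "rz": 0, "hand": 0},
    {"dx": 0, "dy": 0, "dz": 0, "rx": 0, "ry": 0, "rz": 0, "hand": 0}
  ]
}}

```text
time: 13.0
ee_pos: [0.5764, 0.0145, 0.2712]
tool_rot: [180.0, -0.1, 15.0]
ft_force: [-0.7, 3.8, 4.5]
finger_gap: 0.0159
```

```bash
cat >> h.py <<'E'
LOG=[(.4906,.009,-7.9,3.7),(.5172,.0269,-4,7.5)]
def ana(new,hub=None):
    D=np.array(LOG+new); P=D[:,:2]
    X=np.array([.966,.259]);Y=np.array([-.259,.966])
    from scipy.optimize import least_squares
    c=least_squares(lambda h:np.hypot(*(P-h).T)-.06,[.535,-.0313]).x
    print("centre",c,"res mm",np.round((np.hypot(*(P-c).T)-.06)*1e3,1))
    for p,f in zip(P,D[:,2:]):
        q=p-c; ph=np.arctan2(q@Y,-(q@X)); o=q/np.hypot(*q); t=np.array([o[1],-o[0]])
        print(f"phi {np.degrees(ph)%360:.1f} resist {-f@t:.1f} outward {f@o:.1f}")
E
python3 -c "
from h import *
rows(147,177,7.5);rows(177,207,15)"
```

```text
154.5: dx 3.9 dy 6.9
162.0: dx 2.9 dy 7.3
169.5: dx 1.9 dy 7.6
177.0: dx 0.9 dy 7.8
192.0: dx -1.2 dy 15.6
207.0: dx -5.2 dy 14.7
```

Call:
{"name": "servo_tool", "arguments": {
  "plan": [
    {"dx": 3.9, "dy": 6.9, "dz": 0.33, "rx": 0, "ry": 0, "rz": 0, "hand": 0},
    {"dx": 2.9, "dy": 7.3, "dz": 0.33, "rx": 0, "ry": 0, "rz": 0, "hand": 0},
    {"dx": 1.9, "dy": 7.6, "dz": 0.33, "rx": 0, "ry": 0, "rz": 0, "hand": 0},
    {"dx": 0.9, "dy": 7.8, "dz": 0.33, "rx": 0, "ry": 0, "rz": 0, "hand": 0},
    {"dx": 0, "dy": 0, "dz": 0, "rx": 0, "ry": 0, "rz": 0, "hand": 0},
    {"dx": 0, "dy": 0, "dz": 0, "rx": 0, "ry": 0, "rz": 0, "hand": 0}
  ]
}}

```text
time: 13.6
ee_pos: [0.5933, -0.0119, 0.2698]
tool_rot: [180.0, -0.1, 15.0]
ft_force: [1.9, 2.7, 4.1]
finger_gap: 0.0157
```

```bash
python3 -c "
from h import *
o=get_obs();e=o['ee_pos'];f=o['ft_force']
ana([(.5485,.0288,-.8,4.3),(.5764,.0145,-.7,3.8),(e[0],e[1],f[0],f[1])]);print(e,f)"
```

```text
centre [ 0.53613125 -0.02999703] res mm [-0.1 -0.   0.1  0.  -0.1]
phi 55.6 resist 2.3 outward 8.4
phi 86.6 resist 1.4 outward 8.4
phi 116.9 resist 1.7 outward 4.0
phi 147.2 resist 3.1 outward 2.3
phi 177.4 resist 2.0 outward 2.6
[ 0.5932531  -0.01189999  0.26984571] [1.91442722 2.70166872 4.09256419]
```

The circle fit is good to 0.1 mm, and resistance before contact is 1.4 to 3.1 N. I've wound about 150°, so I'll probe in 15° steps now.

```bash
python3 -c "
from h import *
rows(177,537,7.5)"
```

```text
184.5: dx -0.1 dy 7.8
192.0: dx -1.1 dy 7.8
199.5: dx -2.1 dy 7.5
207.0: dx -3.1 dy 7.2
214.5: dx -4.1 dy 6.8
222.0: dx -4.8 dy 6.1
229.5: dx -5.6 dy 5.5
237.0: dx -6.3 dy 4.7
244.5: dx -6.9 dy 3.9
252.0: dx -7.3 dy 2.9
259.5: dx -7.6 dy 1.9
267.0: dx -7.8 dy 0.9
274.5: dx -7.8 dy -0.1
282.0: dx -7.8 dy -1.1
289.5: dx -7.5 dy -2.1
297.0: dx -7.2 dy -3.1
304.5: dx -6.8 dy -4.1
312.0: dx -6.1 dy -4.8
319.5: dx -5.5 dy -5.6
327.0: dx -4.7 dy -6.3
334.5: dx -3.9 dy -6.9
342.0: dx -2.9 dy -7.3
349.5: dx -1.9 dy -7.6
357.0: dx -0.9 dy -7.8
364.5: dx 0.1 dy -7.8
372.0: dx 1.1 dy -7.8
379.5: dx 2.1 dy -7.5
387.0: dx 3.1 dy -7.2
394.5: dx 4.1 dy -6.8
402.0: dx 4.8 dy -6.1
409.5: dx 5.6 dy -5.5
417.0: dx 6.3 dy -4.7
424.5: dx 6.9 dy -3.9
432.0: dx 7.3 dy -2.9
439.5: dx 7.6 dy -1.9
447.0: dx 7.8 dy -0.9
454.5: dx 7.8 dy 0.1
462.0: dx 7.8 dy 1.1
469.5: dx 7.5 dy 2.1
477.0: dx 7.2 dy 3.1
484.5: dx 6.8 dy 4.1
492.0: dx 6.1 dy 4.8
499.5: dx 5.5 dy 5.6
507.0: dx 4.7 dy 6.3
514.5: dx 3.9 dy 6.9
522.0: dx 2.9 dy 7.3
529.5: dx 1.9 dy 7.6
537.0: dx 0.9 dy 7.8
```

Call:
{"name": "servo_tool", "arguments": {
  "plan": [
    {"dx": -0.1, "dy": 7.8, "dz": 0.33, "rx": 0, "ry": 0, "rz": 0, "hand": 0},
    {"dx": -1.1, "dy": 7.8, "dz": 0.33, "rx": 0, "ry": 0, "rz": 0, "hand": 0},
    {"dx": 0, "dy": 0, "dz": 0, "rx": 0, "ry": 0, "rz": 0, "hand": 0},
    {"dx": 0, "dy": 0, "dz": 0, "rx": 0, "ry": 0, "rz": 0, "hand": 0}
  ]
}}

```text
time: 14.0
ee_pos: [0.596, -0.0273, 0.2692]
tool_rot: [180.0, -0.1, 15.0]
ft_force: [1.8, 2.4, 5.4]
finger_gap: 0.0158
```

Call:
{"name": "servo_tool", "arguments": {
  "plan": [
    {"dx": -2.1, "dy": 7.5, "dz": 0.33, "rx": 0, "ry": 0, "rz": 0, "hand": 0},
    {"dx": -3.1, "dy": 7.2, "dz": 0.33, "rx": 0, "ry": 0, "rz": 0, "hand": 0},
    {"dx": 0, "dy": 0, "dz": 0, "rx": 0, "ry": 0, "rz": 0, "hand": 0},
    {"dx": 0, "dy": 0, "dz": 0, "rx": 0, "ry": 0, "rz": 0, "hand": 0}
  ]
}}

```text
time: 14.4
ee_pos: [0.5946, -0.0429, 0.2685]
tool_rot: [180.0, -0.1, 15.0]
ft_force: [0.9, 3.5, 5.6]
finger_gap: 0.0157
```

Call:
{"name": "servo_tool", "arguments": {
  "plan": [
    {"dx": -4.1, "dy": 6.8, "dz": 0.33, "rx": 0, "ry": 0, "rz": 0, "hand": 0},
    {"dx": -4.8, "dy": 6.1, "dz": 0.33, "rx": 0, "ry": 0, "rz": 0, "hand": 0},
    {"dx": 0, "dy": 0, "dz": 0, "rx": 0, "ry": 0, "rz": 0, "hand": 0},
    {"dx": 0, "dy": 0, "dz": 0, "rx": 0, "ry": 0, "rz": 0, "hand": 0}
  ]
}}

```text
time: 14.8
ee_pos: [0.5893, -0.0576, 0.2678]
tool_rot: [180.0, -0.0, 15.0]
ft_force: [-0.1, 2.5, 5.9]
finger_gap: 0.0156
```

Call:
{"name": "servo_tool", "arguments": {
  "plan": [
    {"dx": -5.6, "dy": 5.5, "dz": 0.33, "rx": 0, "ry": 0, "rz": 0, "hand": 0},
    {"dx": -6.3, "dy": 4.7, "dz": 0.33, "rx": 0, "ry": 0, "rz": 0, "hand": 0},
    {"dx": 0, "dy": 0, "dz": 0, "rx": 0, "ry": 0, "rz": 0, "hand": 0},
    {"dx": 0, "dy": 0, "dz": 0, "rx": 0, "ry": 0, "rz": 0, "hand": 0}
  ]
}}

```text
time: 15.2
ee_pos: [0.5804, -0.0704, 0.2672]
tool_rot: [180.0, -0.0, 15.0]
ft_force: [-0.0, 3.5, 6.2]
finger_gap: 0.0157
```

No contact up to 237° (about 2.5 N).

Call:
{"name": "servo_tool", "arguments": {
  "plan": [
    {"dx": -6.9, "dy": 3.9, "dz": 0.33, "rx": 0, "ry": 0, "rz": 0, "hand": 0},
    {"dx": -7.3, "dy": 2.9, "dz": 0.33, "rx": 0, "ry": 0, "rz": 0, "hand": 0},
    {"dx": 0, "dy": 0, "dz": 0, "rx": 0, "ry": 0, "rz": 0, "hand": 0},
    {"dx": 0, "dy": 0, "dz": 0, "rx": 0, "ry": 0, "rz": 0, "hand": 0}
  ]
}}

```text
time: 15.6
ee_pos: [0.5684, -0.0805, 0.2665]
tool_rot: [180.0, -0.0, 15.0]
ft_force: [0.0, 4.7, 5.8]
finger_gap: 0.0157
```

Call:
{"name": "servo_tool", "arguments": {
  "plan": [
    {"dx": -7.6, "dy": 1.9, "dz": 0.33, "rx": 0, "ry": 0, "rz": 0, "hand": 0},
    {"dx": -7.8, "dy": 0.9, "dz": 0.33, "rx": 0, "ry": 0, "rz": 0, "hand": 0},
    {"dx": 0, "dy": 0, "dz": 0, "rx": 0, "ry": 0, "rz": 0, "hand": 0},
    {"dx": 0, "dy": 0, "dz": 0, "rx": 0, "ry": 0, "rz": 0, "hand": 0}
  ]
}}

```text
time: 16.0
ee_pos: [0.5544, -0.0871, 0.2658]
tool_rot: [180.0, -0.0, 15.0]
ft_force: [-0.1, 4.3, 5.7]
finger_gap: 0.0156
```

Call:
{"name": "servo_tool", "arguments": {
  "plan": [
    {"dx": -7.8, "dy": -0.1, "dz": 0.33, "rx": 0, "ry": 0, "rz": 0, "hand": 0},
    {"dx": -7.8, "dy": -1.1, "dz": 0.33, "rx": 0, "ry": 0, "rz": 0, "hand": 0},
    {"dx": 0, "dy": 0, "dz": 0, "rx": 0, "ry": 0, "rz": 0, "hand": 0},
    {"dx": 0, "dy": 0, "dz": 0, "rx": 0, "ry": 0, "rz": 0, "hand": 0}
  ]
}}

```text
time: 16.4
ee_pos: [0.5391, -0.0899, 0.2651]
tool_rot: [180.0, -0.1, 15.1]
ft_force: [2.3, 4.8, 4.8]
finger_gap: 0.0156
```

Call:
{"name": "servo_tool", "arguments": {
  "plan": [
    {"dx": -7.5, "dy": -2.1, "dz": 0.33, "rx": 0, "ry": 0, "rz": 0, "hand": 0},
    {"dx": -7.2, "dy": -3.1, "dz": 0.33, "rx": 0, "ry": 0, "rz": 0, "hand": 0},
    {"dx": 0, "dy": 0, "dz": 0, "rx": 0, "ry": 0, "rz": 0, "hand": 0},
    {"dx": 0, "dy": 0, "dz": 0, "rx": 0, "ry": 0, "rz": 0, "hand": 0}
  ]
}}

```text
time: 16.8
ee_pos: [0.5238, -0.0887, 0.2645]
tool_rot: [180.0, -0.1, 15.1]
ft_force: [2.7, 4.5, 4.5]
finger_gap: 0.016
```

```bash
python3 -c "
from h import *
o=get_obs();e=o['ee_pos'];f=o['ft_force']
ana([(.596,-.0273,1.8,2.4),(.5946,-.0429,.9,3.5),(.5893,-.0576,-.1,2.5),(.5804,-.0704,0,3.5),(e[0],e[1],f[0],f[1])]);print(e,f)"
```

```text
centre [ 0.53604333 -0.03004093] res mm [-0.1 -0.   0.  -0.  -0.  -0.  -0. ]
phi 55.7 resist 2.3 outward 8.4
phi 86.7 resist 1.4 outward 8.4
phi 192.4 resist 2.3 outward 1.9
phi 207.4 resist 3.6 outward 0.1
phi 222.4 resist 2.2 outward -1.2
phi 237.3 resist 2.6 outward -2.4
phi 296.8 resist 1.7 outward -4.9
[ 0.5237609  -0.08873744  0.2645054 ] [2.66887338 4.47531163 4.54249922]
```

Still free at 297° (1.7 N). I'll add a 0.8 mm inward correction and go on.

Call:
{"name": "servo_tool", "arguments": {
  "plan": [
    {"dx": -6.5, "dy": -4.8, "dz": 0.33, "rx": 0, "ry": 0, "rz": 0, "hand": 0},
    {"dx": -6.1, "dy": -4.8, "dz": 0.33, "rx": 0, "ry": 0, "rz": 0, "hand": 0},
    {"dx": 0, "dy": 0, "dz": 0, "rx": 0, "ry": 0, "rz": 0, "hand": 0},
    {"dx": 0, "dy": 0, "dz": 0, "rx": 0, "ry": 0, "rz": 0, "hand": 0}
  ]
}}

```text
time: 17.2
ee_pos: [0.509, -0.0836, 0.2639]
tool_rot: [179.9, -0.1, 15.0]
ft_force: [3.9, 0.5, 4.4]
finger_gap: 0.0156
```

Call:
{"name": "servo_tool", "arguments": {
  "plan": [
    {"dx": -5.5, "dy": -5.6, "dz": 0.33, "rx": 0, "ry": 0, "rz": 0, "hand": 0},
    {"dx": -4.7, "dy": -6.3, "dz": 0.33, "rx": 0, "ry": 0, "rz": 0, "hand": 0},
    {"dx": 0, "dy": 0, "dz": 0, "rx": 0, "ry": 0, "rz": 0, "hand": 0},
    {"dx": 0, "dy": 0, "dz": 0, "rx": 0, "ry": 0, "rz": 0, "hand": 0}
  ]
}}

```text
time: 17.6
ee_pos: [0.4967, -0.0753, 0.2633]
tool_rot: [179.8, -0.1, 15.0]
ft_force: [6.6, -2.1, 3.7]
finger_gap: 0.0155
```

Call:
{"name": "servo_tool", "arguments": {
  "plan": [
    {"dx": -3.9, "dy": -6.9, "dz": 0.33, "rx": 0, "ry": 0, "rz": 0, "hand": 0},
    {"dx": -2.9, "dy": -7.3, "dz": 0.33, "rx": 0, "ry": 0, "rz": 0, "hand": 0},
    {"dx": 0, "dy": 0, "dz": 0, "rx": 0, "ry": 0, "rz": 0, "hand": 0},
    {"dx": 0, "dy": 0, "dz": 0, "rx": 0, "ry": 0, "rz": 0, "hand": 0}
  ]
}}

```text
time: 18.0
ee_pos: [0.4864, -0.0638, 0.2627]
tool_rot: [179.8, -0.1, 14.9]
ft_force: [6.8, -3.9, 5.0]
finger_gap: 0.0158
```

Call:
{"name": "servo_tool", "arguments": {
  "plan": [
    {"dx": -1.9, "dy": -7.6, "dz": 0.33, "rx": 0, "ry": 0, "rz": 0, "hand": 0},
    {"dx": -0.9, "dy": -7.8, "dz": 0.33, "rx": 0, "ry": 0, "rz": 0, "hand": 0},
    {"dx": 0, "dy": 0, "dz": 0, "rx": 0, "ry": 0, "rz": 0, "hand": 0},
    {"dx": 0, "dy": 0, "dz": 0, "rx": 0, "ry": 0, "rz": 0, "hand": 0}
  ]
}}

```text
time: 18.4
ee_pos: [0.4795, -0.0501, 0.262]
tool_rot: [179.7, -0.1, 14.9]
ft_force: [4.6, -6.0, 5.0]
finger_gap: 0.0157
```

```bash
python3 -c "
from h import *
ana([(.509,-.0836,3.9,.5),(.4967,-.0753,6.6,-2.1),(.4864,-.0638,6.8,-3.9),(.4795,-.0501,4.6,-6.0)])
o=get_obs();print(o['ft_force'],o['wrist_torque'])"
```

```text
centre [ 0.53607811 -0.03007427] res mm [-0.  0. -0. -0.  0.  0.]
phi 55.7 resist 2.3 outward 8.4
phi 86.7 resist 1.4 outward 8.4
phi 311.8 resist 3.3 outward -2.2
phi 326.1 resist 6.4 outward -2.8
phi 340.8 resist 7.0 outward -3.4
phi 355.5 resist 7.2 outward -2.3
[ 4.56294386 -5.9711559   4.95123982] [-1.07143787 -0.82078863 -0.06287009]
```

The resistance steps from 3.3 N (311.8°) to 6.4, 7.0 and 7.2 N (326 to 355°). Contact is therefore between 312° and 326°, about 318°, and the target is about 498° (138° after wrapping). I'll wind on.

Call:
{"name": "servo_tool", "arguments": {
  "plan": [
    {"dx": 0.1, "dy": -7.8, "dz": 0.33, "rx": 0, "ry": 0, "rz": 0, "hand": 0},
    {"dx": 1.1, "dy": -7.8, "dz": 0.33, "rx": 0, "ry": 0, "rz": 0, "hand": 0},
    {"dx": 2.1, "dy": -7.5, "dz": 0.33, "rx": 0, "ry": 0, "rz": 0, "hand": 0},
    {"dx": 3.1, "dy": -7.2, "dz": 0.33, "rx": 0, "ry": 0, "rz": 0, "hand": 0},
    {"dx": 4.1, "dy": -6.8, "dz": 0.33, "rx": 0, "ry": 0, "rz": 0, "hand": 0},
    {"dx": 4.8, "dy": -6.1, "dz": 0.33, "rx": 0, "ry": 0, "rz": 0, "hand": 0},
    {"dx": 0, "dy": 0, "dz": 0, "rx": 0, "ry": 0, "rz": 0, "hand": 0},
    {"dx": 0, "dy": 0, "dz": 0, "rx": 0, "ry": 0, "rz": 0, "hand": 0}
  ]
}}

```text
time: 19.2
ee_pos: [0.4816, -0.0045, 0.26]
tool_rot: [179.8, 0.2, 14.9]
ft_force: [-5.0, -5.7, 8.3]
finger_gap: 0.0155
```

Call:
{"name": "servo_tool", "arguments": {
  "plan": [
    {"dx": 5.6, "dy": -5.5, "dz": 0.33, "rx": 0, "ry": 0, "rz": 0, "hand": 0},
    {"dx": 6.3, "dy": -4.7, "dz": 0.33, "rx": 0, "ry": 0, "rz": 0, "hand": 0},
    {"dx": 6.9, "dy": -3.9, "dz": 0.33, "rx": 0, "ry": 0, "rz": 0, "hand": 0},
    {"dx": 7.3, "dy": -2.9, "dz": 0.33, "rx": 0, "ry": 0, "rz": 0, "hand": 0},
    {"dx": 7.6, "dy": -1.9, "dz": 0.33, "rx": 0, "ry": 0, "rz": 0, "hand": 0},
    {"dx": 7.8, "dy": -0.9, "dz": 0.33, "rx": 0, "ry": 0, "rz": 0, "hand": 0},
    {"dx": 0, "dy": 0, "dz": 0, "rx": 0, "ry": 0, "rz": 0, "hand": 0},
    {"dx": 0, "dy": 0, "dz": 0, "rx": 0, "ry": 0, "rz": 0, "hand": 0}
  ]
}}

```text
time: 20.0
ee_pos: [0.5161, 0.0267, 0.258]
tool_rot: [180.0, 0.2, 15.0]
ft_force: [-8.1, -1.1, 9.1]
finger_gap: 0.0156
```

```bash
python3 -c "
from h import *
o=get_obs();e=o['ee_pos'];f=o['ft_force']
ana([(.509,-.0836,3.9,.5),(.4795,-.0501,4.6,-6.0),(e[0],e[1],f[0],f[1])]);print(e,f)"
```

```text
centre [ 0.53605928 -0.03000736] res mm [-0.1 -0.   0.   0.   0.2]
phi 55.6 resist 2.3 outward 8.4
phi 86.7 resist 1.4 outward 8.4
phi 311.8 resist 3.3 outward -2.2
phi 355.5 resist 7.2 outward -2.3
phi 85.6 resist 8.0 outward 1.7
[0.51605658 0.02673006 0.25799541] [-8.06936955 -1.07071793  9.08368369]
```

Call:
{"name": "servo_tool", "arguments": {
  "plan": [
    {"dx": 7.8, "dy": 0.1, "dz": 0.33, "rx": 0, "ry": 0, "rz": 0, "hand": 0},
    {"dx": 7.8, "dy": 1.1, "dz": 0.33, "rx": 0, "ry": 0, "rz": 0, "hand": 0},
    {"dx": 7.5, "dy": 2.1, "dz": 0.33, "rx": 0, "ry": 0, "rz": 0, "hand": 0},
    {"dx": 7.2, "dy": 3.1, "dz": 0.33, "rx": 0, "ry": 0, "rz": 0, "hand": 0},
    {"dx": 6.8, "dy": 4.1, "dz": 0.33, "rx": 0, "ry": 0, "rz": 0, "hand": 0},
    {"dx": 6.1, "dy": 4.8, "dz": 0.33, "rx": 0, "ry": 0, "rz": 0, "hand": 0},
    {"dx": 5.5, "dy": 5.6, "dz": 0.33, "rx": 0, "ry": 0, "rz": 0, "hand": 0},
    {"dx": 0, "dy": 0, "dz": 0, "rx": 0, "ry": 0, "rz": 0, "hand": 0}
  ]
}}

```text
time: 20.8
ee_pos: [0.5687, 0.0205, 0.2557]
tool_rot: [-179.9, 0.2, 15.1]
ft_force: [-7.0, 4.6, 8.3]
finger_gap: 0.0158
```

Call:
{"name": "servo_tool", "arguments": {
  "plan": [
    {"dx": 0, "dy": 0, "dz": 0, "rx": 0, "ry": 0, "rz": 0, "hand": 0},
    {"dx": 0, "dy": 0, "dz": 0, "rx": 0, "ry": 0, "rz": 0, "hand": 0}
  ]
}}

```text
time: 21.0
ee_pos: [0.5687, 0.0206, 0.2557]
tool_rot: [-179.9, 0.1, 15.1]
ft_force: [-5.3, 4.8, 8.1]
finger_gap: 0.0159
```

```bash
python3 -c "
from h import *
o=get_obs();e=o['ee_pos'];f=o['ft_force']
ana([(.509,-.0836,3.9,.5),(.4795,-.0501,4.6,-6.0),(e[0],e[1],f[0],f[1])]);print(e,f)"
```

```text
centre [ 0.53613132 -0.03002028] res mm [-0.  -0.   0.1  0.1  0.1]
phi 55.6 resist 2.3 outward 8.4
phi 86.6 resist 1.4 outward 8.4
phi 311.9 resist 3.3 outward -2.2
phi 355.5 resist 7.2 outward -2.3
phi 137.8 resist 7.0 outward 1.1
[0.56866675 0.02055748 0.25569128] [-5.29680033  4.75416555  8.07303143]
```

The crank stands at 497.8°, as planned. I'll release and rise.

Call:
{"name": "servo_tool", "arguments": {
  "plan": [
    {"dx": -0.9, "dy": -0.9, "dz": 0, "rx": 0, "ry": 0, "rz": 0, "hand": 0},
    {"dx": 0, "dy": 0, "dz": 0, "rx": 0, "ry": 0, "rz": 0, "hand": 0.6},
    {"dx": 0, "dy": 0, "dz": 0, "rx": 0, "ry": 0, "rz": 0, "hand": 0.6},
    {"dx": 0, "dy": 0, "dz": 0, "rx": 0, "ry": 0, "rz": 0, "hand": 0.6},
    {"dx": 0, "dy": 0, "dz": 0, "rx": 0, "ry": 0, "rz": 0, "hand": 0.6}
  ]
}}

```text
time: 21.5
ee_pos: [0.5685, 0.0203, 0.2547]
tool_rot: [180.0, 0.1, 15.0]
ft_force: [0.0, 0.2, 0.8]
finger_gap: 0.0513
```

Call:
{"name": "servo_tool", "arguments": {
  "plan": [
    {"dx": 0, "dy": 0, "dz": -20, "rx": 0, "ry": 0, "rz": 0, "hand": 0.6},
    {"dx": 0, "dy": 0, "dz": -40, "rx": 0, "ry": 0, "rz": 0, "hand": 0.6},
    {"dx": 0, "dy": 0, "dz": -40, "rx": 0, "ry": 0, "rz": 0, "hand": 0.6},
    {"dx": 0, "dy": 0, "dz": -20, "rx": 0, "ry": 0, "rz": 0, "hand": 0.6},
    {"dx": 0, "dy": 40, "dz": 0, "rx": 0, "ry": 0, "rz": 0, "hand": 0.6},
    {"dx": 0, "dy": 45, "dz": 0, "rx": 0, "ry": 0, "rz": 0, "hand": 0.6},
    {"dx": 0, "dy": 45, "dz": 0, "rx": 0, "ry": 0, "rz": 0, "hand": 0.6},
    {"dx": 0, "dy": 45, "dz": 0, "rx": 0, "ry": 0, "rz": 0, "hand": 0.6}
  ]
}}

```text
time: 22.3
ee_pos: [0.6141, -0.1501, 0.3751]
tool_rot: [180.0, 0.0, 15.0]
ft_force: [0.5, 0.1, -0.4]
finger_gap: 0.0512
```

Call:
{"name": "servo_tool", "arguments": {
  "plan": [
    {"dx": 0, "dy": 45, "dz": 0, "rx": 0, "ry": 0, "rz": 0, "hand": 0.6},
    {"dx": 0, "dy": 0, "dz": 0, "rx": 0, "ry": 0, "rz": 0, "hand": 0.6},
    {"dx": 0, "dy": 0, "dz": 0, "rx": 0, "ry": 0, "rz": 0, "hand": 0.6}
  ]
}}

```text
time: 22.6
ee_pos: [0.6258, -0.1931, 0.3737]
tool_rot: [-179.9, 0.1, 14.9]
ft_force: [-0.6, -0.5, 0.6]
finger_gap: 0.0513
```

```bash
python3 - <<'E'
from h import *
for n in("top","side"): cv2.imwrite(f"pics/{n}7.png",read_camera(n)[:,:,::-1])
t=cv2.imread("pics/top7.png")[175:275,220:360]; s=cv2.imread("pics/side7.png")[150:290,215:340]
o=np.zeros((420,800,3),np.uint8);o[:300,:420]=cv2.resize(t,None,fx=3,fy=3);o[:420,422:797]=cv2.resize(s,None,fx=3,fy=3)
cv2.imwrite("pics/crop7.png",cv2.convertScaleAbs(o,alpha=1.5))
for z in(.24,.25,.26,.27,.28,.29): print(z,proj("side",[.5361,-.03,z]))
a=cv2.imread("pics/side0.png").astype(int);b=cv2.imread("pics/side7.png").astype(int)
for nm,(x0,x1,y0,y1) in dict(bottle=(380,415,278,322),hammer=(272,380,342,415),offcut=(342,384,235,270)).items(): print(nm,"mean diff",np.abs(a-b)[y0:y1,x0:x1].mean())
E
```

```text
0.24 [277.35843572 188.55192462]
0.25 [277.38803364 186.05335466]
0.26 [277.41803421 183.52079491]
0.27 [277.44844569 180.95354703]
0.28 [277.47927659 178.35089342]
0.29 [277.51053563 175.71209656]
bottle mean diff 3.069264069264069
hammer mean diff 3.2902925756807035
offcut mean diff 5.265759637188209
```

View pics/crop7.png

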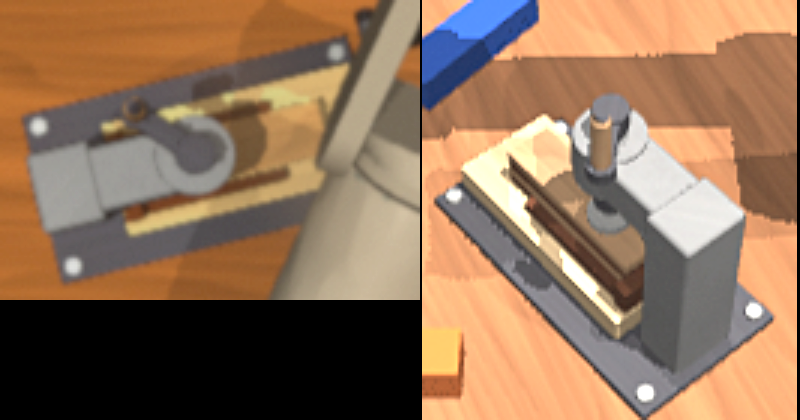

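The last view shows the foot down on the blank, the blank still against the stop (near-left corner at side crop (510,150)), the crank at about 138°, and the gripper clear. The bystander regions are unchanged apart from image noise and shadow. I'm handing in.

```bash
python3 -c "
from plant import *
print(sign_off())"
```

```text
the job is handed in; nothing more can be done
None
```

The blank is home against the stop and clamped, the crank is released, and the job is handed in at about 23 s. The hand-in gives no verdict, and I had no direct reading of the foot's force.

- **Pushing home:** I pushed the striped blank about 54 mm with the shut gripper. It stopped moving while the push rose to about 13 N. The last picture shows it in the same place.
- **Finding contact:** I wound the crank clockwise in 15° steps. The resistance at rest stepped from 3.3 N at 311.8° to 6.4 N at 326.1°, then held at about 7 N. I took contact as 318°, give or take about 7° (0.02 turn).
- **Half a turn more:** I stopped at 497.8°, which is 0.50 turn past that contact angle. The angles come from a circle fitted to the measured grip positions, which matched to within 0.2 mm.
- **Leaving it:** After release the force on the tool was close to zero. The pictures show the crank where I left it and the foot down on the blank. The bottle, hammer and offcut look unmoved in the side view.

**Checks that disagreed:**
- **Foot gap:** my rough estimate from the side picture before winding was about 20 mm, but contact came after about 13 mm of screw travel. I relied on the force step.
- **First grip on the crank:** it held too little of the handle, so I reopened and gripped 12 mm lower before turning.

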